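# Sort two filter canisters into their rows by length

### The job

Two white-capped grey filter canisters, a short one and a long one, have been left standing on the open bench. Stand each of them upright in a free place of the blue rack whose row already holds a canister of the same length, and set them down rather than dropping them. The red-capped canister is spent and not wanted.

Things in the scene. Friction and masses are not known exactly. Their poses are not given: they have to be found in the camera images.
- short_can_center (a point): the short filter canister standing upright on the open bench: grey cylinder with a paper label band and a white cap, 70 mm tall overall, 40 mm in diameter, about 90 g. The top 8 mm is a nipple 14 mm wide. This point is its centre, on its axis, 35 mm above its underside; z points up along it
- long_can_center (a point): the long filter canister standing upright on the open bench: grey cylinder with a paper label band and a white cap, 110 mm tall overall, 40 mm in diameter, about 140 g. The top 8 mm is a nipple 14 mm wide. This point is its centre, on its axis, 55 mm above its underside; z points up along it
- short_rack: blue rack for short canisters, fixed: a row of three square places, 172 x 60 x 16 mm high. Origin: centre of the underside; x along the row, y across, z up. Places centred at x = -56, 0, +56 mm, 52 x 52 mm inside, walls 4 mm, floor 4 mm above the bench. The one at -56 (robot's end) holds a 70 mm white-capped canister, the others are free. The two racks look alike
- long_rack: blue rack for long canisters, fixed: a row of three square places, 172 x 60 x 16 mm high. Origin: centre of the underside; x along the row, y across, z up. Places centred at x = -56, 0, +56 mm, 52 x 52 mm inside, walls 4 mm, floor 4 mm above the bench. The one at -56 (robot's end) holds a 110 mm white-capped canister, the others are free. The two racks look alike
Not all that is in view belongs to the job. What is shaped like the long_rack but green or pink is not meant.

How it is judged:
By the outcome, as a careful person would: the job done as asked, in the order asked, and still so for the second after the job is handed in, with the robot touching nothing.
It also fails if it takes over 58 s, if anything falls off the work surface, if the arm or the gripper's body presses on something with over 40 N, if the wrist force passes 120 N, or if a joint passes its speed limit or range.

### The arm

A 6-joint arm with a two-finger parallel gripper is mounted at the origin on the work surface. World frame = base frame: x ahead of the robot, y to its left, z up, the work surface at z = 0. Lengths are in m, angles in rad, forces in N, time in s.
With the tool pointing down it reaches from about 0.35 to 0.775 m from the base axis. Payload 5.5 kg.
Tool frame: the origin (TCP) lies at the very end of the fingers, on their centre line; the grasp point (between the pads) lies env.hold_point_z behind it (env.hold_point_z is the distance from the TCP to the grasp point, in m); z points along the fingers, y is the line along which they close (so a half turn about z gives the same grasp; the last joint's range is limited). The gripper opens to 85 mm and grips with 20 to 120 N. Pads are 22 mm wide; open, the fingers measure 114 mm over their backs; the gripper's body (76 mm by 85 mm) begins 54 mm behind the grasp point. The pads swing forward as they close: fully open they stand 13 mm farther back than shut.
Start: joints at [1.084, 0.313, 0.046, 1.304, 0, 1.431], TCP at [0.195, 0.541, 0.231] pointing down, gripper open.
Joint ranges: [-2.76, 2.76], [-0.86, 1.69], [-1.03, 1.26], [-2.2, 2.34], [-1.47, 1.5], [-3.14, 3.14]. Speed limits (rad/s): [2.57, 2.57, 3.14, 3.14, 3.14, 3.14].

### API

Orientations are given as a unit quaternion [w, x, y, z].
In Python, from workcell import env gives the robot as it stands.
- The arm moves only by the tool carry_out, never from a script. Its argument "steps" is a list of rows, each a list of 3 entries, a list of its own where there are three numbers: the turn, a rotation vector about the tool's x, y, z in degrees, then the shift along the tool's x, y, z in cm, then the closure in counts, from 0 (fully open) to 255 (shut). A call has exactly 8 rows; each row is the pose to reach, as a shift and turn from the pose commanded when the call began, along the tool's axes at that moment; what a row does not reach only later rows make up. A row lasts 1/8 s, in which the tool goes at most 62.5 mm and 10.7 degrees, less where a joint would pass 70% of its speed; a pose out of reach is approached as far as the arm can. A call with a gripper value outside its range is refused whole. The fingers move at their own pace and stop on an object; "force" is the grip in N (left out, the last holds). Time passes only in rows, so rows that repeat a pose let the fingers close, or fill a call up. It gives the time, the measured TCP pose, the force, the opening and the grip force at its end, in the units of the state.
- env.get_state(): the state, without advancing time (a new reading comes with each control period).
- env.read_camera(name): name is "scene" or "top" or "wrist"; returns (picture, depth): 420x560x3 uint8, red, green, blue; 420x560 float32, m along the optical axis (not along the pixel's ray), 0 where there is no reading.
- env.get_calibration(name): a dict with "fx", "fy", "cx", "cy" (pixels), "origin" and "orientation" of the camera in the world. Camera axes: x right, y up, looking along -z (the intrinsics and any distortion apply to the point x, -y, -z); pixel columns grow to the right and rows downward; lengths in m; the calibration is good to about 2 mm. A picture is of the moment at which its call begins: read the wrist's pose just before it. get_calibration takes no time and is no camera call; for the wrist camera it gives the pose at the moment of the call.
- env.hand_in(): hands the job in; it is judged then, once.
The state is a dict: "clock": time; "joint_pos": joint angles; "qvel": joint speeds; "tau": joint torques, N m; "tcp_pos": TCP position; "orientation": TCP orientation; "wrist_force": force on the tool from outside, world axes, zero at the start; "ft_torque": the same for the moment, N m; "finger_gap": finger opening in m; "grip_force": force on a finger pad.
Only numpy, scipy, OpenCV 4.12 (cv2) and the standard library are available. Lean on these libraries where they do the work, as an engineer would, in place of code of your own. Each camera call takes 0.05 s, during which the arm holds its last target. There are 200 camera calls.

## Working session

There is one attempt and no reset: what is moved stays moved. The work goes in short steps, Python scripts to look and compute and a tool call to move; the robot and the scene stay as the last step left them, time stands still between calls to the robot, and variables do not carry over. Pictures are saved under pics/ and viewed, at most 10 in all, crops included, and the job is handed in when it is done.

Besides the shell and the picture viewer there is one more tool, called after "Request:" in YAML: its name, and indented under it one key for each argument. carry_out: Moves the arm, as the interface text tells. Its arguments: {"type":"object","properties":{"steps":{"type":"array","items":{"type":"array"}},"force":{"type":"number"}},"required":["steps"]}

```bash
mkdir -p pics; cat > h.py <<'E'
import numpy as np, cv2
from scipy.spatial.transform import Rotation as R
from workcell import env
def rot(q): return R.from_quat([q[1],q[2],q[3],q[0]]).as_matrix()
def cloud(d,c):
    v,u=np.mgrid[:d.shape[0],:d.shape[1]]
    P=np.stack([(u-c['cx'])/c['fx']*d,-(v-c['cy'])/c['fy']*d,-d],-1)
    return P@rot(c['orientation']).T+np.array(c['origin'])
def save(n,p): cv2.imwrite('pics/%s.png'%n,cv2.cvtColor(p,cv2.COLOR_RGB2BGR))
E
python3 - <<'E'
from h import *
print(env.hold_point_z, env.get_state())
for n in ('top','scene'):
    c=env.get_calibration(n);p,d=env.read_camera(n);save(n+'0',p);np.savez('pics/%s0.npz'%n,p=p,d=d);print(n,c)
E
```

```text
0.0187 {'clock': 0.0, 'joint_pos': array([ 1.08445327e+00,  3.14033612e-01,  4.49961959e-02,  1.30360360e+00,
       -1.14117485e-05,  1.43120699e+00]), 'qvel': array([-2.52382245e-05, -3.40960472e-04,  1.41729129e-03, -1.53923180e-05,
        2.46209131e-04, -1.36413872e-03]), 'tau': array([-2.03454765e-04, -4.80631328e+01,  2.98530364e+01,  1.92651217e-02,
       -1.63803329e-04,  6.53007461e-06]), 'tcp_pos': array([0.19518008, 0.54032358, 0.23039702]), 'orientation': array([-2.78544191e-04,  1.72509481e-01,  9.85007426e-01, -8.79296483e-04]), 'wrist_force': array([-0.32029406, -0.36195488, -0.01599587]), 'ft_torque': array([0.01493647, 0.01590384, 0.00545371]), 'grip_force': 0.0, 'finger_gap': 0.0852919041114201}
top {'fx': 528.3100222311479, 'fy': 528.3100222311479, 'cx': 282.8517001731514, 'cy': 212.18936903636217, 'origin': array([ 0.38371195, -0.01124009,  1.16176745]), 'orientation': array([ 0.7161195 ,  0.03574629, -0.02980545, -0.69642423])}
scene {'fx': 380.9380030407963, 'fy': 380.9380030407963, 'cx': 282.75742877605796, 'cy': 209.90763828146848, 'origin': array([0.85164213, 0.40259967, 0.51982994]), 'orientation': array([0.32050819, 0.15161561, 0.40370057, 0.84339377])}
```

View pics/top0.png

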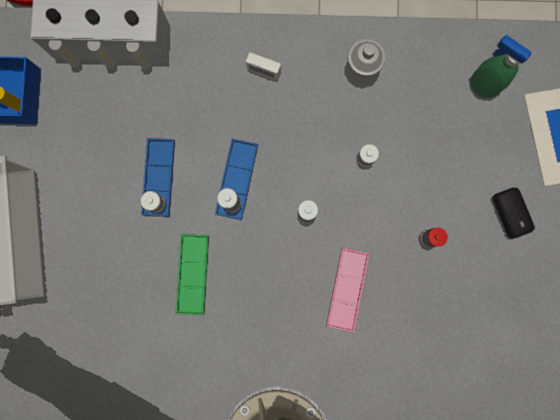

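View pics/scene0.png

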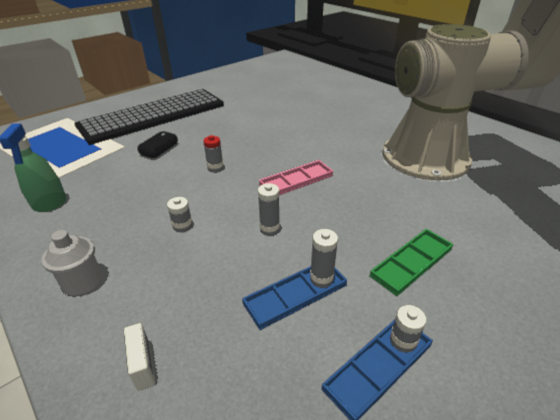

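The top view shows two blue racks at (157,178) and (237,180), with canisters in their near ends. The loose white caps are at (308,211) and (369,155), and the red one is at (435,237). The scene view shows the short-canister rack is the one nearest the camera, which is the left one in the top view. The loose can at scene (269,208) is the long one and the one at (179,213) is short.

```bash
cat > m.py <<'E'
from h import *
def ray(c,u,v,z):
    d=rot(c['orientation'])@np.array([(u-c['cx'])/c['fx'],-(v-c['cy'])/c['fy'],-1]);o=np.array(c['origin']);return o+d*(z-o[2])/d[2]
E
python3 - <<'E'
from m import *
Z=np.load('pics/top0.npz');p,d=Z['p'],Z['d'];c=env.get_calibration('top');P=cloud(d,c)
hsv=cv2.cvtColor(p,cv2.COLOR_RGB2HSV)
b=((hsv[...,0]>100)&(hsv[...,0]<125)&(hsv[...,1]>130)).astype(np.uint8)
n,l,s,ce=cv2.connectedComponentsWithStats(b)
for name,(u,v) in dict(A=(157,178),B=(237,180)).items():
    m=np.zeros_like(b); m[v-50:v+50,u-35:u+35]=b[v-50:v+50,u-35:u+35]
    pts=np.argwhere(m)[:,::-1]
    W=np.array([ray(c,x,y,.016)[:2] for x,y in pts],np.float32)
    r=cv2.minAreaRect(W); box=cv2.boxPoints(r); print(name,r, [np.round(q,4) for q in box])
# cans: white cap tops
for name,(u,v) in dict(Acan=(151,202),Bcan=(228,200),c1=(308,211),c2=(369,155),red=(435,237)).items():
    w=P[v-13:v+14,u-13:u+14].reshape(-1,3); top=np.percentile(w[:,2],96)
    k=w[(w[:,2]>top-.018)]
    cc,rad=cv2.minEnclosingCircle(k[:,:2].astype(np.float32))
    print(name,np.round([top,*cc,rad],4),np.round(np.median(k[:,2]),4), len(k))
E
```

```text
A ((0.561008870601654, 0.27702876925468445), (0.05962269753217697, 0.17012418806552887), 88.61660766601562) [array([0.4753, 0.2493], dtype=float32), array([0.6453, 0.2452], dtype=float32), array([0.6468, 0.3048], dtype=float32), array([0.4767, 0.3089], dtype=float32)]
B ((0.5613287687301636, 0.10410790145397186), (0.058462392538785934, 0.17038507759571075), 79.7085189819336) [array([0.4723, 0.0906], dtype=float32), array([0.6399, 0.0601], dtype=float32), array([0.6504, 0.1176], dtype=float32), array([0.4827, 0.1481], dtype=float32)]
Acan [0.0732 0.4466 0.1432 0.1668] 0.0666 301
Bcan [0.1134 0.4527 0.0581 0.0979] 0.1068 315
c1 [ 0.1082  0.4442 -0.0362  0.0655] 0.1024 307
c2 [ 0.0683  0.5067 -0.1013  0.1525] 0.0621 289
red [ 0.0889  0.4171 -0.1729  0.1652] 0.0818 314
```

```bash
cat >> m.py <<'E'
def to(pos,yaw):
    """shift (cm, tool axes) and turn (deg) to TCP pos, pointing down, tool y at yaw deg (mod 180)"""
    s=env.get_state();Rt=rot(s['orientation']);y=np.radians(yaw)
    best=None
    for k in (0,np.pi):
        ty=np.array([np.cos(y+k),np.sin(y+k),0]);tz=np.array([0,0,-1.]);tx=np.cross(ty,tz)
        rv=R.from_matrix(Rt.T@np.stack([tx,ty,tz],1)).as_rotvec(degrees=True)
        if best is None or np.linalg.norm(rv)<np.linalg.norm(best): best=rv
    print('to',pos,yaw,'turn',np.round(best,2),'shift cm',np.round(Rt.T@(np.array(pos)-s['tcp_pos'])*100,2),'t',s['clock'])
def capcentre(P,guess,h):
    """centre of points just under shoulder/top within 30mm of guess"""
    w=P.reshape(-1,3);w=w[(np.hypot(w[:,0]-guess[0],w[:,1]-guess[1])<.03)&(abs(w[:,2]-h)<.007)]
    cc,r=cv2.minEnclosingCircle(w[:,:2].astype(np.float32));return np.round([*cc,r,*w.mean(0),len(w)],4)
E
python3 - <<'E'
from m import *
for n in ('top','scene'):
    Z=np.load('pics/%s0.npz'%n);P=cloud(Z['d'],env.get_calibration(n))
    for nm,g,h in (('Acan',(.505,.278),.066),('Bcan',(.506,.114),.106),('long',ray(env.get_calibration('top'),308,211,.102),.102),('short',ray(env.get_calibration('top'),369,155,.062),.062)):
        print(n,nm,np.round(g[:2],4),capcentre(P,g,h))
c=ray(env.get_calibration('top'),308,211,.102)
to([c[0],c[1],.23],79.7)
E
```

```text
top Acan [0.505 0.278] [5.019e-01 2.791e-01 2.040e-02 5.014e-01 2.776e-01 6.640e-02 2.630e+02]
top Bcan [0.506 0.114] [5.073e-01 1.135e-01 2.020e-02 5.066e-01 1.132e-01 1.064e-01 2.750e+02]
top long [ 0.4859 -0.0515] [ 4.883e-01 -5.010e-02  1.990e-02  4.878e-01 -5.010e-02  1.023e-01
  2.780e+02]
top short [ 0.612  -0.1788] [ 6.154e-01 -1.773e-01  2.010e-02  6.146e-01 -1.773e-01  6.210e-02
  2.520e+02]
scene Acan [0.505 0.278] [5.035e-01 2.798e-01 2.070e-02 5.076e-01 2.809e-01 6.700e-02 5.520e+02]
scene Bcan [0.506 0.114] [5.090e-01 1.141e-01 2.020e-02 5.128e-01 1.176e-01 1.067e-01 3.680e+02]
scene long [ 0.4859 -0.0515] [ 4.905e-01 -4.990e-02  2.070e-02  4.937e-01 -4.490e-02  1.026e-01
  2.490e+02]
scene short [ 0.612  -0.1788] [ 6.161e-01 -1.775e-01  2.080e-02  6.192e-01 -1.718e-01  6.280e-02
  2.290e+02]
to [np.float64(0.48594422098325235), np.float64(-0.0515075046035074), 0.23] 79.7 turn [-0.09 -0.02 -9.57] shift cm [-47.46 -45.78   0.11] t 0.1
```

Request:
carry_out:
  steps:
    - [[0,0,-9.6],[-24,-22.8,0],0]
    - [[0,0,-9.6],[-24,-22.8,0],0]
    - [[0,0,-9.6],[-24,-22.8,0],0]
    - [[0,0,-9.6],[-24,-22.8,0],0]
    - [[0,0,-9.6],[-36,-34.2,0],0]
    - [[0,0,-9.6],[-36,-34.2,0],0]
    - [[0,0,-9.6],[-36,-34.2,0],0]
    - [[0,0,-9.6],[-36,-34.2,0],0]
  force: 40

```text
clock: 1.1
tcp_pos: [0.4182, 0.0948, 0.2312]
orientation: [0.0, 0.09, 0.996, 0.0]
wrist_force: [0.1, 0.1, -0.2]
finger_gap: 0.0851
grip_force: 0.0
```

```bash
python3 - <<'E'
from m import *
to([.489,-.050,.2],79.7)
for i in range(1):
    c=env.get_calibration('wrist');p,d=env.read_camera('wrist');save('w1',p);P=cloud(d,c)
    print(c['origin']);print(capcentre(P,(.489,-.05),.102))
E
```

```text
to [0.489, -0.05, 0.2] 79.7 turn [0.01 0.01 0.01] shift cm [ -9.55 -12.98   3.12] t 1.1
[0.3362017  0.11026773 0.37374698]
[ 4.890e-01 -5.030e-02  2.040e-02  4.813e-01 -5.090e-02  1.015e-01
  8.590e+02]
```

View pics/w1.png

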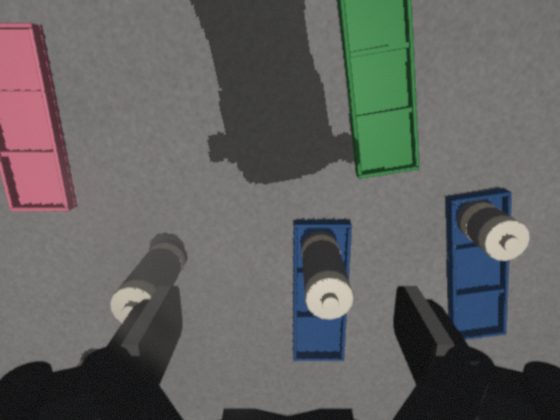

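The wrist picture shows the long canister's cap at (130,303), rack B (long) at (322,290) and rack A at (478,262). Its fix on the can agrees with the top view.

Request:
carry_out:
  steps:
    - [[0,0,0],[-9.6,-13.0,3],0]
    - [[0,0,0],[-9.6,-13.0,3],0]
    - [[0,0,0],[-9.6,-13.0,3],0]
    - [[0,0,0],[-9.6,-13.0,8],0]
    - [[0,0,0],[-9.6,-13.0,13],0]
    - [[0,0,0],[-9.6,-13.0,17.5],0]
    - [[0,0,0],[-9.6,-13.0,17.5],0]
    - [[0,0,0],[-9.6,-13.0,17.5],0]
  force: 40

```text
clock: 2.15
tcp_pos: [0.4899, -0.0482, 0.0575]
orientation: [0.001, 0.089, 0.996, -0.0]
wrist_force: [0.5, -0.2, 1.4]
finger_gap: 0.085
grip_force: 0.0
```

Request:
carry_out:
  steps:
    - [[0,0,0],[0,0,0],200]
    - [[0,0,0],[0,0,0],200]
    - [[0,0,0],[0,0,0],200]
    - [[0,0,0],[0,0,0],200]
    - [[0,0,0],[0,0,0],200]
    - [[0,0,0],[0,0,-2],200]
    - [[0,0,0],[0,0,-5],200]
    - [[0,0,0],[0,0,-9],200]
  force: 40

```text
clock: 3.15
tcp_pos: [0.4879, -0.0479, 0.1462]
orientation: [-0.001, 0.09, 0.996, 0.0]
wrist_force: [0.7, 0.3, -1.4]
finger_gap: 0.039
grip_force: 40.3
```

```bash
python3 - <<'E'
from m import *
b=np.array([.5613,.1041]);a=np.radians(-10.3);t=b+.056*np.array([np.cos(a),np.sin(a)])
print(t,env.get_state()['tcp_pos'])
to([*t,.2],79.7)
c=env.get_calibration('wrist');p,d=env.read_camera('wrist');save('w2',p);np.savez('pics/w2.npz',p=p,d=d,**c)
hsv=cv2.cvtColor(p,cv2.COLOR_RGB2HSV)
m=((hsv[...,0]>100)&(hsv[...,0]<125)&(hsv[...,1]>130)).astype(np.uint8)
n,l,s,ce=cv2.connectedComponentsWithStats(m)
for i in range(1,n):
    if s[i,4]>500:
        W=np.array([ray(c,x,y,.016)[:2] for y,x in np.argwhere(l==i)],np.float32);print(s[i],cv2.minAreaRect(W))
E
```

```text
[0.61639756 0.09408708] [ 0.48793417 -0.04789782  0.14624386]
to [np.float64(0.6163975621242783), np.float64(0.09408707595348442), 0.2] 79.7 turn [ 0.02 -0.16  0.03] shift cm [-10.09  16.26  -5.4 ] t 3.15
[  436   145   116   197 11017] ((0.5611035823822021, 0.10224518924951553), (0.0647205114364624, 0.170790433883667), 79.72061920166016)
```

View pics/w2.png

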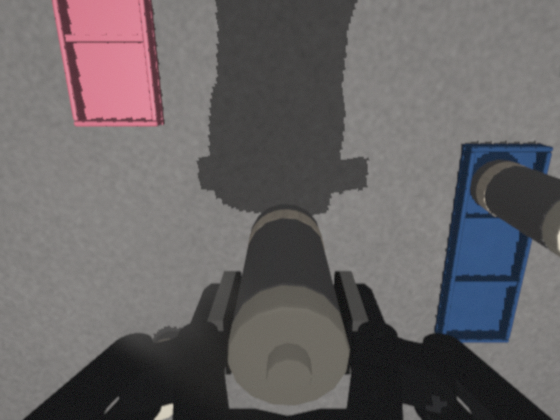

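The long can is held upright (bottom at 290,220, clear of the bench), and rack B is visible at (495,240).

Request:
carry_out:
  steps:
    - [[0,0,0],[0,0,-6],200]
    - [[0,0,0],[-3,5,-7],200]
    - [[0,0,0],[-6,10,-7],200]
    - [[0,0,0],[-9,14.5,-6],200]
    - [[0,0,0],[-10.1,16.3,-6],200]
    - [[0,0,0],[-10.1,16.3,-6],200]
    - [[0,0,0],[-10.1,16.3,-3],200]
    - [[0,0,0],[-10.1,16.3,-3],200]

```text
clock: 4.2
tcp_pos: [0.615, 0.0933, 0.174]
orientation: [-0.003, 0.09, 0.996, -0.0]
wrist_force: [0.3, -0.1, -1.6]
finger_gap: 0.0397
grip_force: 41.0
```

```bash
python3 - <<'E'
from m import *
to([.6164,.0941,.0615],79.7)
for n in('wrist','scene'):
    c=env.get_calibration(n);p,d=env.read_camera(n);save(n+'3',p)
    print(n)
E
```

```text
to [0.6164, 0.0941, 0.0615] 79.7 turn [-0.07 -0.31 -0.02] shift cm [-0.19  0.12 11.25] t 4.2
wrist
scene
```

View pics/scene3.png

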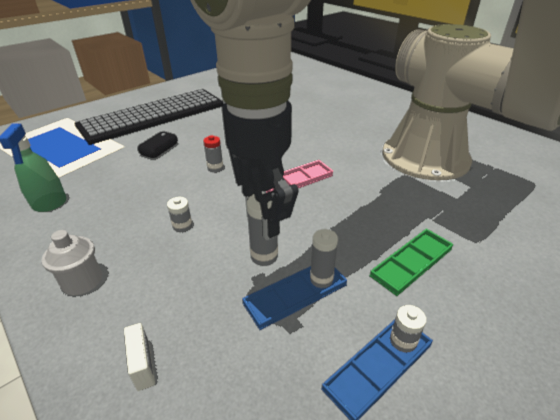

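The scene view shows the long can hanging at (262,240), over the far place of the long rack. I'll lower it and feel for contact.

Request:
carry_out:
  steps:
    - [[0,0,0],[-0.1,0.1,4],200]
    - [[0,0,0],[-0.1,0.1,8],200]
    - [[0,0,0],[-0.1,0.1,9.5],200]
    - [[0,0,0],[-0.1,0.1,10.3],200]
    - [[0,0,0],[-0.1,0.1,10.6],200]
    - [[0,0,0],[-0.1,0.1,10.8],200]
    - [[0,0,0],[-0.1,0.1,10.9],200]
    - [[0,0,0],[-0.1,0.1,10.9],200]

```text
clock: 5.3
tcp_pos: [0.6189, 0.095, 0.0677]
orientation: [0.0, 0.089, 0.996, 0.0]
wrist_force: [0.3, 0.7, -1.8]
finger_gap: 0.0393
grip_force: 41.0
```

Request:
carry_out:
  steps:
    - [[0,0,0],[0.2,-0.1,0],200]
    - [[0,0,0],[0.2,-0.1,0.2],200]
    - [[0,0,0],[0.2,-0.1,0.3],200]
    - [[0,0,0],[0.2,-0.1,0.4],200]
    - [[0,0,0],[0.2,-0.1,0.5],200]
    - [[0,0,0],[0.2,-0.1,0.5],200]
    - [[0,0,0],[0.2,-0.1,0.6],200]
    - [[0,0,0],[0.2,-0.1,0.6],200]

```text
clock: 6.3
tcp_pos: [0.6167, 0.0943, 0.0616]
orientation: [0.0, 0.09, 0.996, 0.0]
wrist_force: [0.5, 0.3, 0.0]
finger_gap: 0.039
grip_force: 41.1
```

Request:
carry_out:
  steps:
    - [[0,0,0],[0,0,0.1],200]
    - [[0,0,0],[0,0,0.1],200]
    - [[0,0,0],[0,0,0.1],200]
    - [[0,0,0],[0,0,0.1],200]
    - [[0,0,0],[0,0,0.1],200]
    - [[0,0,0],[0,0,0.1],200]
    - [[0,0,0],[0,0,0.1],200]
    - [[0,0,0],[0,0,0.1],200]

```text
clock: 7.3
tcp_pos: [0.617, 0.0943, 0.0615]
orientation: [0.001, 0.089, 0.996, 0.0]
wrist_force: [-1.4, -0.2, 6.2]
finger_gap: 0.0389
grip_force: 41.6
```

It is firmly on the floor of the place. Opening the fingers and retracting.

Request:
carry_out:
  steps:
    - [[0,0,0],[0,0,0],60]
    - [[0,0,0],[0,0,0],60]
    - [[0,0,0],[0,0,0],0]
    - [[0,0,0],[0,0,0],0]
    - [[0,0,0],[0,0,0],0]
    - [[0,0,0],[0,0,-4],0]
    - [[0,0,0],[0,0,-9],0]
    - [[0,0,0],[0,0,-14],0]

```text
clock: 8.3
tcp_pos: [0.6163, 0.0943, 0.2016]
orientation: [-0.0, 0.09, 0.996, 0.0]
wrist_force: [1.4, 0.0, -0.2]
finger_gap: 0.0854
grip_force: 0.0
```

```bash
python3 - <<'E'
from m import *
to([.616,-.1775,.2],88.6)
for n in('wrist','scene'):
    c=env.get_calibration(n);p,d=env.read_camera(n);P=cloud(d,c)
    print(n,capcentre(P,(.6164,.094),.106))
    if n=='scene':print(capcentre(P,(.616,-.1775),.062))
E
```

```text
to [0.616, -0.1775, 0.2] 88.6 turn [ 0.   -0.02 -8.87] shift cm [ -4.82 -26.75   0.15] t 8.3
wrist [6.173e-01 9.370e-02 2.000e-02 6.155e-01 9.390e-02 1.058e-01 2.292e+03]
scene [6.163e-01 9.350e-02 2.050e-02 6.195e-01 9.710e-02 1.069e-01 4.450e+02]
[ 6.159e-01 -1.776e-01  2.090e-02  6.193e-01 -1.718e-01  6.280e-02
  2.290e+02]
```

Long canister is standing in place: cap at (0.617, 0.094), top height 0.114 m. Next, the short one.

Request:
carry_out:
  steps:
    - [[0,0,-8.9],[-1,-6,0],0]
    - [[0,0,-8.9],[-2,-12,0],0]
    - [[0,0,-8.9],[-3.3,-18,0],0]
    - [[0,0,-8.9],[-4.3,-24,1],0]
    - [[0,0,-8.9],[-4.8,-26.7,4],0]
    - [[0,0,-8.9],[-4.8,-26.7,8],0]
    - [[0,0,-8.9],[-4.8,-26.7,8],0]
    - [[0,0,-8.9],[-4.8,-26.7,8],0]

```text
clock: 9.4
tcp_pos: [0.6166, -0.1767, 0.1212]
orientation: [0.0, 0.012, 1.0, -0.0]
wrist_force: [-0.2, 0.5, 0.7]
finger_gap: 0.0855
grip_force: 0.0
```

```bash
python3 - <<'E'
from m import *
to([.616,-.1775,.028],88.6)
a=np.radians(-1.4);t=np.array([.561,.277])+.056*np.array([np.cos(a),np.sin(a)]);print(t)
E
```

```text
to [0.616, -0.1775, 0.028] 88.6 turn [-0.01  0.04  0.06] shift cm [ 0.06 -0.08  9.32] t 9.4
[0.61698328 0.2756318 ]
```

Request:
carry_out:
  steps:
    - [[0,0,0],[0.1,-0.1,4],0]
    - [[0,0,0],[0.1,-0.1,7.5],0]
    - [[0,0,0],[0.1,-0.1,9.3],0]
    - [[0,0,0],[0.1,-0.1,9.3],0]
    - [[0,0,0],[0.1,-0.1,9.3],0]
    - [[0,0,0],[0.1,-0.1,9.3],200]
    - [[0,0,0],[0.1,-0.1,9.3],200]
    - [[0,0,0],[0.1,-0.1,9.3],200]

```text
clock: 10.4
tcp_pos: [0.6157, -0.1782, 0.0282]
orientation: [0.001, 0.012, 1.0, -0.0]
wrist_force: [-0.7, -0.5, 2.6]
finger_gap: 0.0391
grip_force: 40.3
```

Request:
carry_out:
  steps:
    - [[0,0,0],[0,0,0],200]
    - [[0,0,0],[0,0,0],200]
    - [[0,0,0],[0,0,0],200]
    - [[0,0,0],[0,0,-2],200]
    - [[0,0,0],[0,0,-7],200]
    - [[0,0,0],[0,0,-13],200]
    - [[0,0,0],[0,0,-17],200]
    - [[0,0,0],[0,0,-17],200]

```text
clock: 11.4
tcp_pos: [0.617, -0.1787, 0.2012]
orientation: [0.003, 0.012, 1.0, -0.001]
wrist_force: [0.4, 0.4, -1.1]
finger_gap: 0.0391
grip_force: 40.5
```

```bash
python3 - <<'E'
from m import *
to([.617,.2756,.2],88.6)
E
```

```text
to [0.617, 0.2756, 0.2] 88.6 turn [-0.14  0.36  0.03] shift cm [ 1.09 45.42 -0.  ] t 11.4
```

Request:
carry_out:
  steps:
    - [[0,0,0],[0.1,4,0],200]
    - [[0,0,0],[0.3,10,0],200]
    - [[0,0,0],[0.4,16,0],200]
    - [[0,0,0],[0.6,22,0],200]
    - [[0,0,0],[0.7,28,0],200]
    - [[0,0,0],[0.9,34,0],200]
    - [[0,0,0],[1.0,40,0],200]
    - [[0,0,0],[1.1,44,0],200]

```text
clock: 12.4
tcp_pos: [0.6131, 0.2648, 0.1947]
orientation: [-0.002, 0.011, 1.0, -0.0]
wrist_force: [0.6, -0.1, -1.2]
finger_gap: 0.0388
grip_force: 40.7
```

Request:
carry_out:
  steps:
    - [[0,0,0],[0,1.4,0],200]
    - [[0,0,0],[0,1.4,0],200]
    - [[0,0,0],[0,1.4,3],200]
    - [[0,0,0],[0,1.4,6],200]
    - [[0,0,0],[0,1.4,10],200]
    - [[0,0,0],[0,1.4,12],200]
    - [[0,0,0],[0,1.4,12],200]
    - [[0,0,0],[0,1.4,12],200]

```text
clock: 13.4
tcp_pos: [0.6158, 0.2752, 0.0783]
orientation: [0.001, 0.013, 1.0, 0.0]
wrist_force: [0.3, -1.4, -1.2]
finger_gap: 0.039
grip_force: 40.6
```

```bash
python3 - <<'E'
from m import *
to([.617,.2756,.0325],88.6)
p,d=env.read_camera('scene');save('scene4',p)
E
```

```text
to [0.617, 0.2756, 0.0325] 88.6 turn [ 0.02  0.07 -0.06] shift cm [-0.11  0.05  4.58] t 13.4
```

View pics/scene4.png

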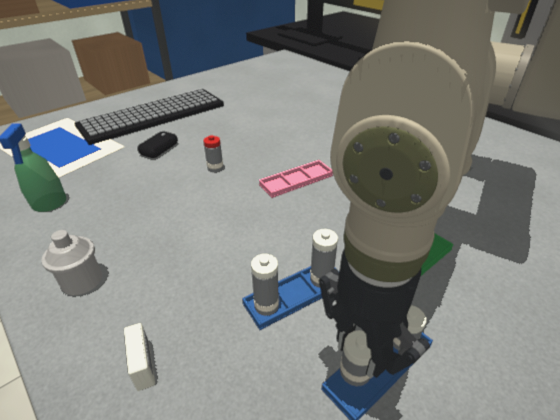

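The long can stands in the far place at (265,285). The short can hangs over the short rack's far end at (357,358).

Request:
carry_out:
  steps:
    - [[0,0,0],[-0.1,0,1.5],200]
    - [[0,0,0],[-0.1,0,3],200]
    - [[0,0,0],[-0.1,0,3.7],200]
    - [[0,0,0],[-0.1,0,4.1],200]
    - [[0,0,0],[-0.1,0,4.3],200]
    - [[0,0,0],[-0.1,0,4.4],200]
    - [[0,0,0],[-0.1,0,4.5],200]
    - [[0,0,0],[-0.1,0,4.5],200]

```text
clock: 14.45
tcp_pos: [0.6161, 0.2763, 0.0325]
orientation: [0.0, 0.012, 1.0, 0.0]
wrist_force: [-0.4, 0.1, -1.6]
finger_gap: 0.0391
grip_force: 40.6
```

Request:
carry_out:
  steps:
    - [[0,0,0],[0,0,0],200]
    - [[0,0,0],[0,0,0.1],200]
    - [[0,0,0],[0,0,0.1],200]
    - [[0,0,0],[0,0,0.1],200]
    - [[0,0,0],[0,0,0.1],200]
    - [[0,0,0],[0,0,0.1],200]
    - [[0,0,0],[0,0,0.1],200]
    - [[0,0,0],[0,0,0.1],200]

```text
clock: 15.45
tcp_pos: [0.6162, 0.2763, 0.0321]
orientation: [0.0, 0.012, 1.0, 0.0]
wrist_force: [-2.5, -0.6, 5.7]
finger_gap: 0.0389
grip_force: 41.1
```

It is on the floor of the place. Releasing and retracting.

Request:
carry_out:
  steps:
    - [[0,0,0],[0,0,0],60]
    - [[0,0,0],[0,0,0],60]
    - [[0,0,0],[0,0,0],0]
    - [[0,0,0],[0,0,0],0]
    - [[0,0,0],[0,0,0],0]
    - [[0,0,0],[0,0,-4],0]
    - [[0,0,0],[0,0,-10],0]
    - [[0,0,0],[0,0,-16],0]

```text
clock: 16.45
tcp_pos: [0.6157, 0.2761, 0.1927]
orientation: [-0.0, 0.012, 1.0, -0.0]
wrist_force: [1.7, 0.5, 0.1]
finger_gap: 0.0857
grip_force: 0.0
```

Request:
carry_out:
  steps:
    - [[0,0,0],[3,3,-2],0]
    - [[0,0,0],[6,8,-2],0]
    - [[0,0,0],[9,13,-2],0]
    - [[0,0,0],[12,18,-2],0]
    - [[0,0,0],[12,18,-2],0]
    - [[0,0,0],[12,18,-2],0]
    - [[0,0,0],[12,18,-2],0]
    - [[0,0,0],[12,18,-2],0]

```text
clock: 17.45
tcp_pos: [0.5013, 0.4578, 0.2114]
orientation: [0.0, 0.013, 1.0, -0.0]
wrist_force: [0.6, -1.0, -0.8]
finger_gap: 0.0855
grip_force: 0.0
```

```bash
python3 - <<'E'
from m import *
c=env.get_calibration('top');p,d=env.read_camera('top');P=cloud(d,c);save('top5',p)
print(capcentre(P,(.6164,.094),.106),capcentre(P,(.617,.2756),.066))
E
```

```text
[6.151e-01 9.300e-02 2.020e-02 6.142e-01 9.250e-02 1.062e-01 2.710e+02] [6.164e-01 2.756e-01 2.020e-02 6.158e-01 2.750e-01 6.600e-02 2.550e+02]
```

View pics/top5.png

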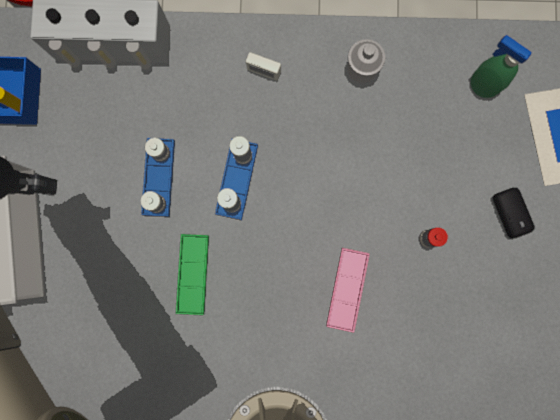

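Both canisters stand upright in the far places, caps at (155,149) and (240,147), and the arm is clear of them.

```bash
python3 -c "
from h import *
print(env.get_state()['wrist_force']);print(env.hand_in())"
```

```text
[-1.52280361 -0.5043572   0.39949868]
the job is handed in; nothing more can be done
None
```

Both canisters are standing upright in the far free places of their matching blue racks, set down under contact, and the job was handed in at about 17.5 s of the allowed 58 s.

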